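Find the left-hand thumb screw with its test nut

TASK

Two thumb screws stand in their test nuts in the blue nest plate; one has a left-hand thread. Try both first: give each head about a quarter turn clockwise as seen from above, leave it turned, let go and see whether the screw has sunk (right-hand) or risen (left-hand). Then lift the left-hand screw out together with its nut, stand it upright in the metal tray, and leave the right-hand one standing in its pocket.

Things in the scene. Friction and masses are not known exactly. Their poses are not given: they have to be found in the camera images.
- screw_1: steel thumb screw upright in a 46 x 46 x 38 mm tall steel test nut; the two never part, 0.6 kg together. Flat upright head 44 mm wide (x), 14 thick (y, pinch across this), 30 tall (z up). Origin: head centre, on the screw axis, at the start 95 mm above the nut's underside. Below it a 26 mm collar and 26 mm coarse two-start thread, some 36 mm of it showing. Thread hand not told.
- screw_2: look-alike of screw_1 in its own nut, same sizes and frame, opposite thread hand (the ridges slope the other way). Turned clockwise seen from above, a right-hand screw sinks and a left-hand one rises, 3.8 mm per rad. If the head is held at one height while sinking, its nut climbs in the pocket instead and drops back when let go: judge the height after letting go.
- turn_1 (a joint): how far screw_1 has been turned in its nut, rad: 0 at the start, positive clockwise seen from above, stops at 2.4 either way; light friction (0.06 N m), stays where it is left
- turn_2 (a joint): the same for screw_2
- nest: blue plate fixed on the bench, 84 mm (x) by 214 mm (y), 6 mm thick. Origin: centre of its underside. Two square pockets, 49 mm inside, walls 7 mm thick and 24 mm high above the plate, centred at y = +70 and -70 mm, hold the nuts (1.5 mm play each side) and keep them from turning. A nut's underside rests 6 mm above the bench. Either screw may be in either pocket.
- tray: open aluminium tray fixed on the bench, 150 mm (x) by 130 mm (y) outside, walls 4 mm thick and 25 mm high, floor 4 mm thick. Origin: centre of its underside, on the bench; z up
Mind the look-alikes: they are no part of the job. Several things have the shape of the tray; the one meant has the colours described above. Leave any purple look-alike of the part that bears screw_2 alone.

How it is judged:
By the outcome, as a careful person would: the job done as asked, in the order asked, and still so for the second after the job is handed in, with the robot touching nothing.
It also fails if it takes over 72 s, if anything falls off the work surface, if the arm or the gripper's body presses on something with over 40 N, if the wrist force passes 120 N, or if a joint passes its speed limit or range.

ROBOT

A 7-joint arm with a two-finger parallel gripper is mounted at the origin on the work surface. World frame = base frame: x ahead of the robot, y to its left, z up, the work surface at z = 0. Lengths are in m, angles in rad, forces in N, time in s.
With the tool pointing down it reaches from about 0.425 to 0.875 m from the base axis. Payload 4.7 kg.
Tool frame: the origin (TCP) lies midway between the tips of the shut fingers; the grasp point (between the pads) lies 19 mm behind it (ctrl.grip_point_offset is the distance from the TCP to the grasp point, in m); z points along the fingers, y is the line along which they close (so a half turn about z gives the same grasp; the last joint's range is limited). The gripper opens to 87 mm and grips with 3 to 60 N. Pads are 19 mm wide; open, the fingers measure 117 mm over their backs; the gripper's body (75 mm by 190 mm) begins 51 mm behind the grasp point.
Start: joints at [1.161, 0.321, -0.07, 1.45, 0.023, 1.371, -0.057], TCP at [0.267, -0.593, 0.183] pointing down, gripper open.
Joint ranges: [-2.86, 2.86], [-0.3, 2.09], [-1.38, 1.24], [0.06, 2.45], [-1.56, 4.7], [0.09, 2.05], [-2.69, 2.69]. Speed limits (rad/s): [2.57, 2.57, 3.14, 3.14, 3.14, 3.14, 3.14].

INTERFACE

Orientations are given as a rotation vector (axis times angle).
In Python, from bench import ctrl gives the robot as it stands. The module is installed in compiled form; this text tells all that it offers.
- The arm moves only by the shell command python3 -m handwheel 'ROWS' [OPENING] [FORCE]. ROWS is JSON, a list of rows, each an object of numbers: "x", "y", "z": the shift along the tool's x, y, z in m; "wx", "wy", "wz": the turn, a rotation vector about the tool's x, y, z in degrees. A call has 1 to 10 rows; each row is the pose to reach, as a shift and turn from the pose commanded when the call began, along the tool's axes at that moment; what a row does not reach only later rows make up. A row lasts 1/12 s, in which the tool goes at most 41.7 mm and 7.16 degrees, less where a joint would pass 70% of its speed; a pose out of reach is approached as far as the arm can. A call with a gripper value outside its range is refused whole. OPENING is the finger opening in m, from 0 to 0.087, set as the call begins (- or left out, the last holds). The fingers move at their own pace and stop on an object; FORCE is the grip in N (left out, the last holds). Time passes only in rows, so rows that repeat a pose let the fingers close. It gives the time, the measured TCP pose, the force, the opening and the grip force at its end, in the units of the state.
- ctrl.get_state(): the state, without advancing time (a new reading comes with each control period).
- ctrl.get_image(name): name is "side" or "top"; returns a dict with "image" (480x640x3 uint8, red, green, blue), "K" (3x3 intrinsics, pixels), "k1" (the pictures are not rectified: a ray, as slopes to the right and down, at radius r is drawn at 1 + k1 r^2 times it, then the intrinsics apply), "world_to_cam" (4x4, takes a point from world to camera coordinates). Camera axes: x right, y down, z forward; pixel columns grow to the right and rows downward; lengths in m; the calibration is good to about 2 mm. A picture is of the moment at which its call begins. There is no depth.
- ctrl.close_job(): hands the job in; it is judged then, once.
The state is a dict: "time": time; "joint_positions": joint angles; "qd": joint speeds; "joint_torque": joint torques, N m; "position": TCP position; "tool_rot": TCP orientation; "ft_force": force on the tool from outside, world axes, zero at the start; "torque": the same for the moment, N m; "grip_width": opening from 0.0 (shut) to 1.0 (fully open); "grip_force": force on a finger pad.
Only numpy, scipy, OpenCV 4.12 (cv2) and the standard library are available. Lean on these libraries where they do the work, as an engineer would, in place of code of your own. Each camera call takes 0.05 s, during which the arm holds its last target. There are 200 camera calls.

## Working session

There is one attempt and no reset: what is moved stays moved. The work goes in short steps, Python scripts to look and compute and a shell command to move; the robot and the scene stay as the last step left them, time stands still between calls to the robot, and variables do not carry over. Pictures are saved under pics/ and viewed, at most 10 in all, crops included, and the job is handed in when it is done.

```bash
mkdir -p pics
cat > h.py <<'E'
import numpy as np, cv2
from bench import ctrl
from scipy.spatial.transform import Rotation as R
def snap(n,f):
    d=ctrl.get_image(n); cv2.imwrite(f,d["image"][:,:,::-1]); return d
def pix2w(d,u,v,z):
    K=d["K"];k=d["k1"];p=np.array([(u-K[0][2])/K[0][0],(v-K[1][2])/K[1][1]]);q=p.copy()
    for _ in range(30): q=p/(1+k*(q@q))
    T=np.array(d["world_to_cam"]);r=T[:3,:3].T@np.array([*q,1]);c=-T[:3,:3].T@T[:3,3]
    return c+r*(z-c[2])/r[2]
def w2pix(d,P):
    T=np.array(d["world_to_cam"]);c=T[:3,:3]@np.array(P)+T[:3,3];q=c[:2]/c[2];q=q*(1+d["k1"]*(q@q));K=np.array(d["K"])
    return K[0][0]*q[0]+K[0][2],K[1][1]*q[1]+K[1][2]
E
python3 - <<'E'
from h import *
import pickle
for n in("top","side"):
    d=snap(n,f"pics/{n}0.png"); pickle.dump(d,open(n+"0.pkl","wb")); T=np.array(d["world_to_cam"]);print(n,-T[:3,:3].T@T[:3,3],T[2,:3],d["k1"])
s=ctrl.get_state();print(s["position"],s["tool_rot"],R.from_rotvec(s["tool_rot"]).as_matrix().round(3),s["time"],s["grip_width"])
E
```

```text
top [0.23340712 0.01974397 1.20611024] [ 0.19132803  0.01415289 -0.98142411] 0.021707636566298334
side [0.31614219 0.74377959 0.56916913] [ 0.15047119 -0.81760371 -0.55577207] -0.0483569518823008
[ 0.26703162 -0.59202375  0.18199985] [-3.06975933e+00 -6.60423083e-01  6.93091925e-04] [[ 0.912  0.411 -0.001]
 [ 0.411 -0.912  0.001]
 [-0.    -0.002 -1.   ]] 0.1 0.9991651430477999
```

View pics/top0.png

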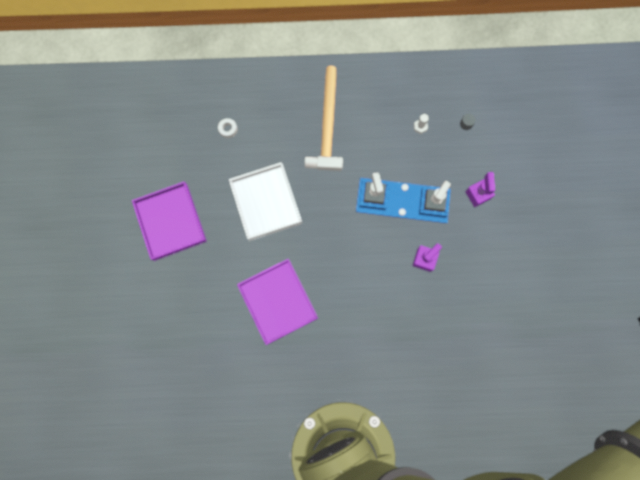

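View pics/side0.png

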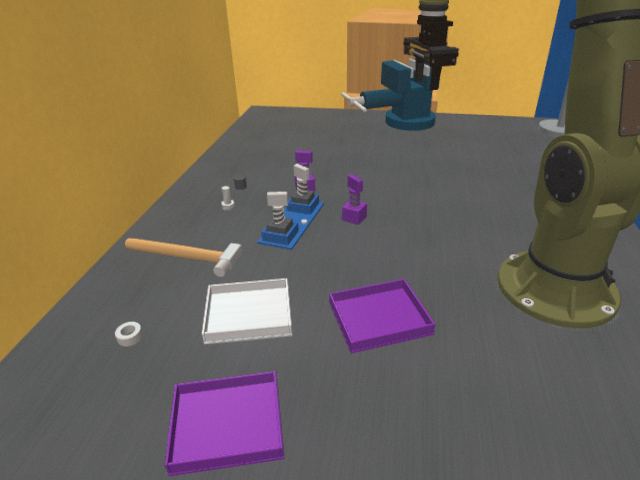

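The top view shows the nest at about (404,200), with heads at (377,182) and (442,190). The metal tray is at about (265,201), and the rest is purple decoys. I'll zoom in for the head yaws.

Run:
```python
from h import *
a=cv2.imread("pics/top0.png")[165:230,350:460]; b=cv2.imread("pics/side0.png")[155:250,255:330]
a=cv2.resize(a,(508,300),interpolation=cv2.INTER_CUBIC); b=cv2.resize(b,None,fx=3.7,fy=3.7,interpolation=cv2.INTER_CUBIC)
c=np.zeros((360,790,3),np.uint8); c[:300,:508]=a; c[:b.shape[0],510:510+b.shape[1]]=b
cv2.imwrite("pics/zoom.png",c)
import pickle
d=pickle.load(open("top0.pkl","rb"))
im=d["image"].astype(int)
hsv=cv2.cvtColor(d["image"],cv2.COLOR_RGB2HSV)
m=((hsv[...,0]>95)&(hsv[...,0]<118)&(hsv[...,1]>150)&(hsv[...,2]>60)).astype(np.uint8); m[:, :330]=0;m[:,480:]=0;m[:150]=0;m[250:]=0
pts=cv2.findNonZero(m);print(cv2.minAreaRect(pts))
for q in cv2.boxPoints(cv2.minAreaRect(pts)): print(pix2w(d,*q,0.006).round(4))
# heads: bright in nest region
for x0,x1 in((362,392),(425,458)):
    s=np.zeros(m.shape,np.uint8); s[168:205,x0:x1]=((hsv[168:205,x0:x1,2]>165)&(hsv[168:205,x0:x1,1]<50))
    p=cv2.findNonZero(s); r=cv2.minAreaRect(p);print(r,len(p),pix2w(d,*r[0],.106).round(4))
    for q in cv2.boxPoints(r): print("  ",pix2w(d,*q,.108).round(4))
s=np.zeros(m.shape,np.uint8); s[155:245,220:305]=((hsv[155:245,220:305,2]>150)&(hsv[155:245,220:305,1]<50))
r=cv2.minAreaRect(cv2.findNonZero(s));print("tray",r,pix2w(d,*r[0],.02).round(4))
for q in cv2.boxPoints(r): print("  ",pix2w(d,*q,.02).round(4))
```

```text
((403.18536376953125, 200.12225341796875), (89.99435424804688, 32.844364166259766), 6.842772960662842)
[ 0.5405 -0.053   0.006 ]
[ 0.6198 -0.0656  0.006 ]
[ 0.5861 -0.274   0.006 ]
[ 0.5078 -0.2591  0.006 ]
((376.5, 182.5), (21.0, 13.0), 90.0) 208 [ 0.5772 -0.0928  0.106 ]
   [ 0.6008 -0.0797  0.108 ]
   [ 0.5998 -0.1078  0.108 ]
   [ 0.5526 -0.1054  0.108 ]
   [ 0.5535 -0.0775  0.108 ]
((442.75006103515625, 190.75001525878906), (13.435027122497559, 21.21320343017578), 45.0) 207 [ 0.5537 -0.2341  0.106 ]
   [ 0.5479 -0.2071  0.108 ]
   [ 0.5803 -0.2415  0.108 ]
   [ 0.5583 -0.2602  0.108 ]
   [ 0.5261 -0.2259  0.108 ]
tray ((274.8055114746094, 197.64224243164062), (67.24113464355469, 80.38459014892578), 72.25532531738281) [0.5755 0.137  0.02  ]
   [0.6276 0.2508 0.02  ]
   [0.682  0.0691 0.02  ]
   [0.5243 0.0252 0.02  ]
   [0.4723 0.2028 0.02  ]
```

View pics/zoom.png

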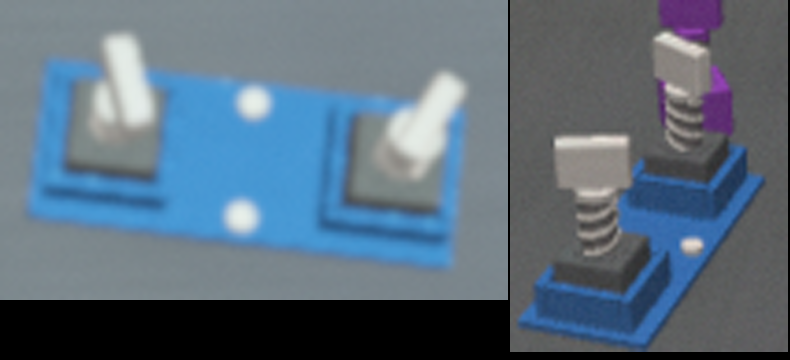

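The top zoom shows the plate corners at (45,60), (466,100), (450,268) and (28,213). The heads are tilted differently. In the side zoom the ridges slope opposite ways, which the turning test will confirm. Next I fit the poses.

```bash
cat > fit.py <<'E'
from h import *
import pickle
from scipy.optimize import least_squares
D={n:pickle.load(open(n+"0.pkl","rb")) for n in("top","side")}
def M(x,y,a): return lambda p:np.array([x+np.cos(a)*p[0]-np.sin(a)*p[1],y+np.sin(a)*p[0]+np.cos(a)*p[1],p[2]])
t=lambda u,v:(350+u/4.617,165+v/4.617); s=lambda u,v:(255+(u-510)/3.7,155+v/3.7)
obs=[("top",t(45,60),(.042,.107,.006)),("top",t(466,100),(.042,-.107,.006)),("top",t(450,268),(-.042,-.107,.006)),("top",t(28,213),(-.042,.107,.006)),
 ("side",s(518,322),(.042,.107,.003)),("side",s(637,347),(-.042,.107,.003)),("side",s(764,177),(-.042,-.107,.003))]
f=lambda q:np.concatenate([np.array(w2pix(D[n],M(*q)(p)))-o for n,o,p in obs])
r=least_squares(f,[.56,-.16,-.15]);q=r.x;print("nest",q[:2].round(4),np.degrees(q[2]),f(q).reshape(-1,2).round(1).tolist())
hsv={n:cv2.cvtColor(D[n]["image"],cv2.COLOR_RGB2HSV) for n in D}
for nm,y in(("A(+y)",.07),("B(-y)",-.07)):
    c=M(*q)((0,y,.101)); best=[]
    cand=[]
    for n in D:
        u,v=map(int,w2pix(D[n],c)); m=np.zeros((480,640),np.uint8); h=hsv[n]
        k=22; m[v-k:v+k,u-k:u+k]=((h[...,2]>(160 if n=="top" else 120))&(h[...,1]<60))[v-k:v+k,u-k:u+k]
        cand.append((n,m))
    def score(x,yy,a,):
        S=[]
        for n,m in cand:
            P=np.array([w2pix(D[n],M(x,yy,a)((sx*.022,sy*.007,.101+sz*.015))) for sx in(-1,1) for sy in(-1,1) for sz in(-1,1)])
            z=np.zeros((480,640),np.uint8); cv2.fillConvexPoly(z,cv2.convexHull((P*16).astype(np.int32)),1,shift=4)
            w=m.copy(); vb=int(P[:,1].max())+1
            if n=="side": w[vb:]=0
            S.append((z&w).sum()/(z|w).sum())
        return S
    L=max(((sum(score(c[0]+dx,c[1]+dy,np.radians(a))),dx,dy,a) for dx in np.arange(-.006,.007,.003) for dy in np.arange(-.006,.007,.003) for a in range(-90,90,4)))
    print(nm,c.round(4),L,score(c[0]+L[1],c[1]+L[2],np.radians(L[3])))
# tray corners
h=hsv["top"]; m=np.zeros((480,640),np.uint8); m[155:245,222:303]=((h[...,2]>170)&(h[...,1]<40))[155:245,222:303]
_,lab,st,ce=cv2.connectedComponentsWithStats(m); i=1+st[1:,4].argmax(); r=cv2.minAreaRect(cv2.findNonZero((lab==i).astype(np.uint8)))
print("tray",r,pix2w(D["top"],*r[0],.02).round(4),[pix2w(D["top"],*b,.025).round(3).tolist() for b in cv2.boxPoints(r)])
E
python3 fit.py
```

```text
nest [ 0.5647 -0.1642] -9.158313216315317 [[0.5, -0.9], [-0.1, 1.2], [0.3, -0.6], [0.0, 0.0], [-0.9, 0.5], [1.6, 0.2], [-0.6, 0.7]]
A(+y) [ 0.5759 -0.0951  0.101 ] (np.float64(1.487807486631016), np.float64(0.0), np.float64(0.0), 14) [np.float64(0.6509090909090909), np.float64(0.8368983957219251)]
B(-y) [ 0.5536 -0.2333  0.101 ] (np.float64(1.4615758754863815), np.float64(0.0), np.float64(0.003000000000000001), -46) [np.float64(0.625), np.float64(0.8365758754863813)]
tray ((264.5500183105469, 200.14999389648438), (64.51046752929688, 58.502132415771484), 71.56504821777344) [0.5703 0.161  0.02  ] [[0.624, 0.249, 0.025], [0.665, 0.118, 0.025], [0.515, 0.073, 0.025], [0.476, 0.201, 0.025]]
```

```bash
cat > to.py <<'E'
import sys
from h import *
def to(x,y,z,yaw):
    s=ctrl.get_state();Q=R.from_rotvec(s["tool_rot"]);m=Q.as_matrix();a=np.radians(yaw);c,n=np.cos(a),np.sin(a)
    G=R.from_matrix(np.array([[c,n,0],[n,-c,0],[0,0,-1.]]))
    print("xyz",(m.T@(np.array([x,y,z])-s["position"])).round(4),"w",np.degrees((Q.inv()*G).as_rotvec()).round(1),"yaw",np.degrees(np.arctan2(m[1,0],m[0,0])).round(1),"pos",np.round(s["position"],4),"F",np.round(s["ft_force"],1),"t",s["time"],"j",np.round(s["joint_positions"],2))
if __name__=="__main__": to(*map(float,sys.argv[1:]))
E
python3 -m handwheel '[{"x":0.04,"y":-0.02,"wz":-7},{"x":0.08,"y":-0.04,"wz":-14},{"x":0.12,"y":-0.06,"wz":-21},{"x":0.16,"y":-0.08,"wz":-28},{"x":0.2,"y":-0.1,"wz":-35},{"x":0.24,"y":-0.12,"wz":-42},{"x":0.28,"y":-0.145,"wz":-49},{"x":0.32,"y":-0.165,"wz":-56},{"x":0.36,"y":-0.185,"wz":-63},{"x":0.4,"y":-0.205,"wz":-70}]' 0.06 20
python3 to.py .5536 -.2325 .14 134
```

```text
xyz [ 0.4091 -0.2098  0.0423] w [-1.000e-01 -1.000e-01 -1.097e+02] yaw 24.3 pos [ 0.267 -0.592  0.182] F [ 0.7 -0.   0.2] t 0.1 j [ 1.16  0.32 -0.07  1.45  0.02  1.37 -0.06]invalid input at $[0]: expected keys x, y, z, wx, wy, wz
```

```bash
python3 -m handwheel '[{"x":0.04,"y":-0.02,"z":0,"wx":0,"wy":0,"wz":-7},{"x":0.12,"y":-0.06,"z":0,"wx":0,"wy":0,"wz":-21},{"x":0.2,"y":-0.1,"z":0,"wx":0,"wy":0,"wz":-35},{"x":0.32,"y":-0.165,"z":0,"wx":0,"wy":0,"wz":-70},{"x":0.409,"y":-0.21,"z":0,"wx":0,"wy":0,"wz":-70},{"x":0.409,"y":-0.21,"z":0,"wx":0,"wy":0,"wz":-70},{"x":0.409,"y":-0.21,"z":0,"wx":0,"wy":0,"wz":-70},{"x":0.409,"y":-0.21,"z":0,"wx":0,"wy":0,"wz":-110},{"x":0.409,"y":-0.21,"z":0,"wx":0,"wy":0,"wz":-110},{"x":0.409,"y":-0.21,"z":0,"wx":0,"wy":0,"wz":-110}]' 0.06 20
python3 to.py .5536 -.2325 .14 134
```

```text
time: 0.93
position: [0.5276, -0.2649, 0.1827]
tool_rot: [-2.1, -2.336, 0.001]
ft_force: [1.1, -0.1, -0.0]
grip_width: 0.691
grip_force: 0.0
xyz [0.0295 0.0293 0.0427] w [ -0.   -0.  -37.9] yaw 96.1 pos [ 0.5276 -0.2649  0.1827] F [ 1.1 -0.1 -0. ] t 0.9333 j [ 0.81  0.22 -0.45  1.59  0.1   1.35  0.45]
```

```bash
python3 -m handwheel '[{"x":0.03,"y":0.029,"z":0.03,"wx":0,"wy":0,"wz":-38},{"x":0.03,"y":0.029,"z":0.043,"wx":0,"wy":0,"wz":-38},{"x":0.03,"y":0.029,"z":0.043,"wx":0,"wy":0,"wz":-38},{"x":0.03,"y":0.029,"z":0.043,"wx":0,"wy":0,"wz":-38},{"x":0.03,"y":0.029,"z":0.043,"wx":0,"wy":0,"wz":-38},{"x":0.03,"y":0.029,"z":0.043,"wx":0,"wy":0,"wz":-38},{"x":0.03,"y":0.029,"z":0.043,"wx":0,"wy":0,"wz":-38},{"x":0.03,"y":0.029,"z":0.043,"wx":0,"wy":0,"wz":-38}]' 0.06 20
python3 to.py .5536 -.2325 .082 134
python3 - <<'E'
from h import *
d=snap("side","pics/s1.png");e=snap("top","pics/t1.png")
a=cv2.resize(d["image"][120:250,240:360,::-1],(480,520),interpolation=cv2.INTER_CUBIC);b=cv2.resize(e["image"][140:260,400:480,::-1],(312,468),interpolation=cv2.INTER_CUBIC)
c=np.zeros((520,796,3),np.uint8);c[:,:480]=a;c[:468,484:]=b;cv2.imwrite("pics/z1.png",c)
E
```

```text
time: 1.6
position: [0.5525, -0.234, 0.1395]
tool_rot: [-1.236, -2.887, -0.0]
ft_force: [-0.0, -0.9, 0.1]
grip_width: 0.688
grip_force: 0.0
xyz [0.0003 0.0018 0.0575] w [-0.  -0.  -0.4] yaw 133.6 pos [ 0.5525 -0.234   0.1395] F [-0.  -0.9  0.1] t 1.6 j [ 0.82  0.29 -0.55  1.62  0.15  1.28  1.  ]
```

View pics/z1.png

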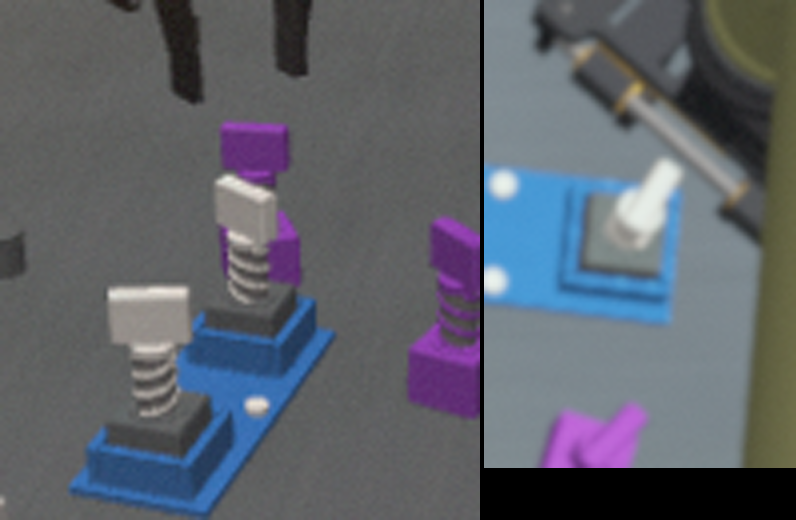

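The side crop shows fingertips at about image (287,145) and (312,138), above head B at (301,172). Head A is at (277,198). I'll check that projection against the TCP.

Run:
```python
from h import *
import pickle
d=pickle.load(open("side0.pkl","rb"))
s=ctrl.get_state();p=np.array(s["position"]);m=R.from_rotvec(s["tool_rot"]).as_matrix()
print(p,[np.round(w2pix(d,p+k*.03*m[:,1]),1) for k in(-1,0,1)],np.round(w2pix(d,(.5536,-.2325,.116)),1))
```

```text
[ 0.55266305 -0.23398987  0.13976933] [array([311.1, 154.2]), array([300.3, 157.2]), array([289.3, 160.3])] [300.3 166.7]
```

```bash
python3 -m handwheel '[{"x":0,"y":0.001,"z":0.03,"wx":0,"wy":0,"wz":0},{"x":0,"y":0.001,"z":0.057,"wx":0,"wy":0,"wz":0},{"x":0,"y":0.001,"z":0.057,"wx":0,"wy":0,"wz":0},{"x":0,"y":0.001,"z":0.057,"wx":0,"wy":0,"wz":0},{"x":0,"y":0.001,"z":0.057,"wx":0,"wy":0,"wz":0}]' 0.06 20
python3 to.py .5536 -.2325 .082 134
python3 - <<'E'
from h import *
d=snap("side","pics/s2.png")
s=ctrl.get_state();p=np.array(s["position"]);m=R.from_rotvec(s["tool_rot"]).as_matrix()
print([np.round(w2pix(d,p+k*.03*m[:,1]),1) for k in(-1,0,1)])
cv2.imwrite("pics/z2.png",cv2.resize(d["image"][100:220,250:370,::-1],(480,480),interpolation=cv2.INTER_CUBIC))
E
```

```text
time: 2.12
position: [0.5544, -0.2335, 0.0843]
tool_rot: [1.234, 2.887, 0.0]
ft_force: [0.6, -0.2, 0.4]
grip_width: 0.692
grip_force: 0.0
xyz [0.0012 0.0001 0.0023] w [ 0.   0.1 -0.3] yaw 133.7 pos [ 0.5544 -0.2335  0.0843] F [ 0.6 -0.2  0.4] t 2.1167 j [ 0.81  0.33 -0.54  1.68  0.18  1.17  0.98]
[array([310.9, 175.2]), array([300.5, 178.4]), array([289.8, 181.6])]
```

View pics/z2.png

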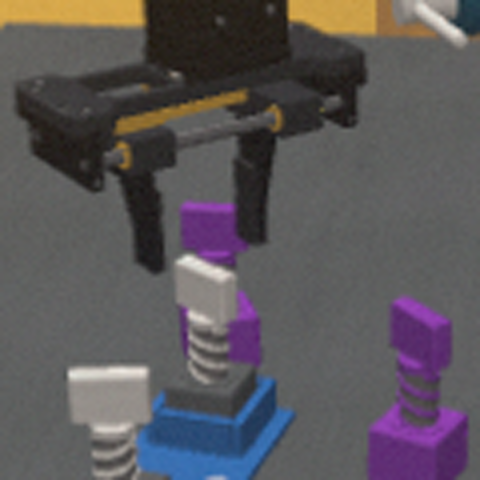

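The fingertips are at image (287,167) and (313,161), about 14 px above where the TCP projects. I'll triangulate the gripper rods' midpoint from both views.

Run:
```python
from h import *
import pickle
from scipy.optimize import least_squares
D={n:pickle.load(open(n+"0.pkl","rb")) for n in("top","side")}
# collars in z1 (top) at TCP z .1395, and in z2 (side) at z .0843, shift accounted
for T,S in(((632,95),(278,118)),((737,195),(122,155)),((632,95),(122,155)),((737,195),(278,118))):
    t=np.array((400+(T[0]-484)/3.9,140+T[1]/3.9));s=np.array((250+S[0]/4,100+S[1]/4))
    r=least_squares(lambda P:np.concatenate([w2pix(D["top"],P+np.array([-.002,-.0005,.055]))-t,w2pix(D["side"],P)-s]),[.55,-.23,.2])
    print(r.x.round(4),r.fun.round(1))
```

```text
[ 0.5284 -0.1882  0.2334] [  1.9  12.7 -14.8  -3.8]
[ 0.5548 -0.2467  0.1682] [ -2.5 -16.5  19.6   5. ]
[ 0.5743 -0.1939  0.1964] [-0.8 -4.5  5.2  1.4]
[ 0.5082 -0.2379  0.2086] [ 0.1  0.9 -1.  -0.3]
```

Run:
```python
from h import *
a=cv2.imread("pics/s2.png")[130:205,270:330].astype(float)
b=np.clip((a-30)*2.6,0,255).astype(np.uint8)
cv2.imwrite("pics/z3.png",cv2.resize(b,(480,600),interpolation=cv2.INTER_NEAREST))
```

```text
(no output)
```

View pics/z3.png

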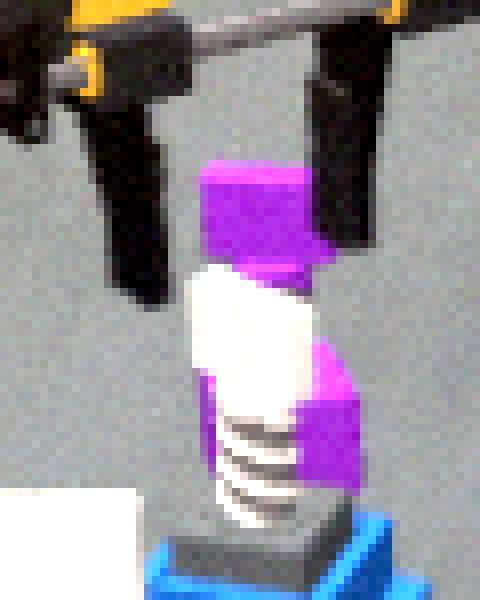

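No hidden pad. The tips really are above the head, so the TCP reading looks about 3 cm low. Going down another 25 mm is clear either way, so I'll do that and look again.

```bash
python3 -m handwheel '[{"x":0,"y":0,"z":0.01,"wx":0,"wy":0,"wz":0},{"x":0,"y":0,"z":0.02,"wx":0,"wy":0,"wz":0},{"x":0,"y":0,"z":0.025,"wx":0,"wy":0,"wz":0},{"x":0,"y":0,"z":0.025,"wx":0,"wy":0,"wz":0},{"x":0,"y":0,"z":0.025,"wx":0,"wy":0,"wz":0}]' 0.06 20
python3 - <<'E'
from h import *
d=snap("side","pics/s4.png");e=snap("top","pics/t4.png")
s=ctrl.get_state();p=np.array(s["position"]);m=R.from_rotvec(s["tool_rot"]).as_matrix()
print([np.round(w2pix(d,p+k*.037*m[:,1]),1) for k in(-1,0,1)])
b=lambda a:np.clip((a[:,:,::-1].astype(float)-20)*1.8,0,255).astype(np.uint8)
cv2.imwrite("pics/z4.png",np.hstack([cv2.resize(b(d["image"][120:220,260:340]),(400,500)),cv2.resize(b(e["image"][130:230,400:480]),(400,500))]))
E
```

```text
time: 2.58
position: [0.5531, -0.2331, 0.0573]
tool_rot: [-1.234, -2.888, -0.0]
ft_force: [0.0, 0.4, 0.4]
grip_width: 0.689
grip_force: 0.0
[array([314.1, 184.4]), array([301.4, 188.4]), array([288.3, 192.5])]
```

View pics/z4.png

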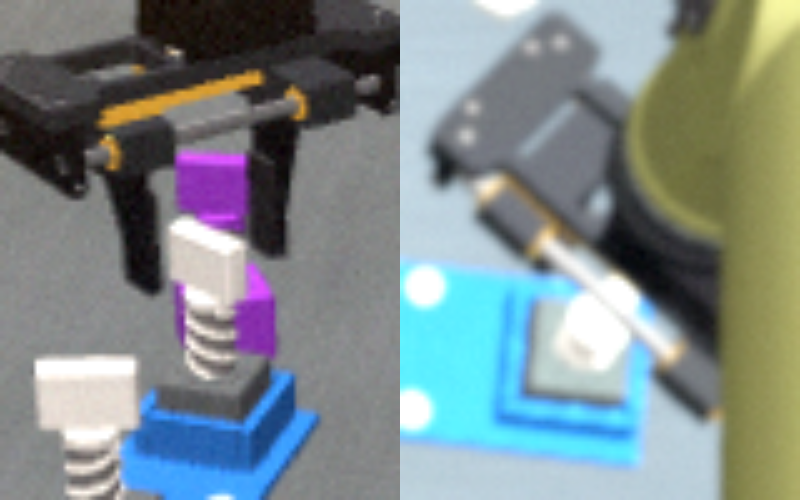

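Tips are now at (290,178) and (314,171), with the head top at row 164. That puts the tips at about z=0.094, straddling the upper head, so I go 15 mm lower and close gently.

```bash
python3 -m handwheel '[{"x":0,"y":0,"z":0.005,"wx":0,"wy":0,"wz":0},{"x":0,"y":0,"z":0.01,"wx":0,"wy":0,"wz":0},{"x":0,"y":0,"z":0.015,"wx":0,"wy":0,"wz":0},{"x":0,"y":0,"z":0.015,"wx":0,"wy":0,"wz":0}]' 0.06 20
python3 -m handwheel '[{"x":0,"y":0,"z":0,"wx":0,"wy":0,"wz":0},{"x":0,"y":0,"z":0,"wx":0,"wy":0,"wz":0},{"x":0,"y":0,"z":0,"wx":0,"wy":0,"wz":0},{"x":0,"y":0,"z":0,"wx":0,"wy":0,"wz":0},{"x":0,"y":0,"z":0,"wx":0,"wy":0,"wz":0},{"x":0,"y":0,"z":0,"wx":0,"wy":0,"wz":0}]' 0 15
python3 to.py .5536 -.2325 .042 134
python3 - <<'E'
from h import *
d=snap("side","pics/s5.png")
cv2.imwrite("pics/z5.png",cv2.resize(d["image"][130:230,260:340,::-1],(480,600),interpolation=cv2.INTER_CUBIC))
E
```

```text
time: 3.02
position: [0.5526, -0.233, 0.0415]
tool_rot: [-1.233, -2.887, 0.0]
ft_force: [-0.5, 0.1, -1.0]
grip_width: 0.69
grip_force: 0.0
time: 3.52
position: [0.5537, -0.2333, 0.0431]
tool_rot: [1.234, 2.889, -0.0]
ft_force: [0.1, 0.4, -0.2]
grip_width: 0.321
grip_force: 0.0
xyz [0.0006 0.0005 0.0011] w [ 0.   0.  -0.3] yaw 133.7 pos [ 0.5537 -0.2333  0.0431] F [ 0.1  0.4 -0.2] t 3.5167 j [ 0.8   0.37 -0.53  1.72  0.21  1.1   0.96]
```

View pics/z5.png

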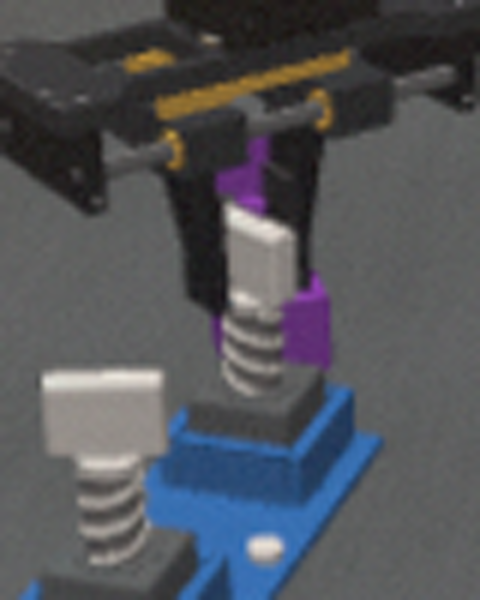

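Fingers straddle the head at the right height (head at image (303,171), tips at row ~181), still closing. I'll finish closing, then start the turn.

```bash
python3 -m handwheel '[{"x":0,"y":0,"z":0,"wx":0,"wy":0,"wz":0},{"x":0,"y":0,"z":0,"wx":0,"wy":0,"wz":0},{"x":0,"y":0,"z":0,"wx":0,"wy":0,"wz":0},{"x":0,"y":0,"z":0,"wx":0,"wy":0,"wz":0},{"x":0,"y":0,"z":0,"wx":0,"wy":0,"wz":0}]' 0 15
python3 -m handwheel '[{"x":0,"y":0,"z":0,"wx":0,"wy":0,"wz":7},{"x":0,"y":0,"z":0,"wx":0,"wy":0,"wz":14},{"x":0,"y":0,"z":0,"wx":0,"wy":0,"wz":20},{"x":0,"y":0,"z":0,"wx":0,"wy":0,"wz":20}]' 0 15
python3 to.py .5536 -.2325 .042 44; python3 -c "
from bench import ctrl;print(ctrl.get_state()['torque'])"
```

```text
time: 3.98
position: [0.5537, -0.2332, 0.0431]
tool_rot: [1.234, 2.889, 0.0]
ft_force: [0.8, -0.4, 0.6]
grip_width: 0.282
grip_force: 15.0
time: 4.32
position: [0.5534, -0.2337, 0.044]
tool_rot: [1.723, 2.627, -0.002]
ft_force: [-2.0, 0.3, 4.7]
grip_width: 0.281
grip_force: 15.0
xyz [0.0011 0.0006 0.0019] w [-0.   0.1 69.5] yaw 113.5 pos [ 0.5534 -0.2337  0.044 ] F [-2.   0.3  4.7] t 4.3167 j [ 0.75  0.36 -0.48  1.72  0.18  1.1   0.63]
[0.06668464 0.32618872 0.07335605]
```

Run:
```python
from h import *
d=snap("side","pics/s6.png")
b=np.clip((d["image"][150:205,275:330,::-1].astype(float)-15)*1.6,0,255).astype(np.uint8)
cv2.imwrite("pics/z6.png",cv2.resize(b,(600,600),interpolation=cv2.INTER_CUBIC))
```

```text
(no output)
```

View pics/z6.png

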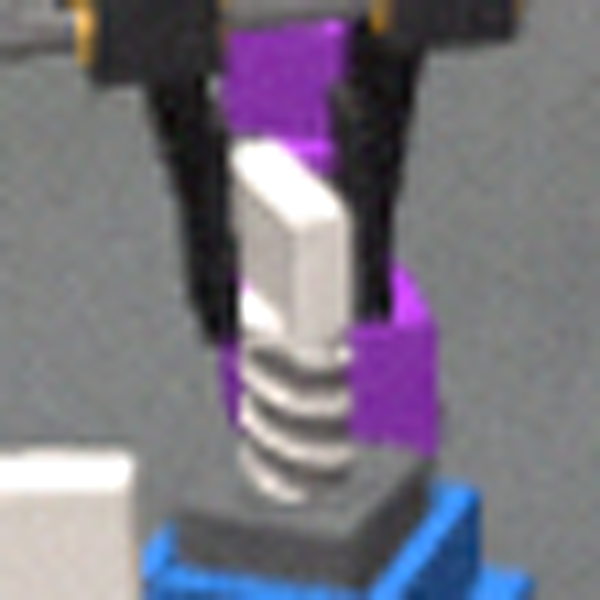

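The head (image (302,172)) has turned, but the fingertips (row ~181) sit on the 26 mm collar, hence the wide opening. Its ridges fall to the right, which suggests left-hand. I'll open, rise 9 mm, and regrip on the head only.

```bash
python3 -m handwheel '[{"x":0,"y":0,"z":0,"wx":0,"wy":0,"wz":0},{"x":0,"y":0,"z":0,"wx":0,"wy":0,"wz":0},{"x":0,"y":0,"z":-0.005,"wx":0,"wy":0,"wz":0},{"x":0,"y":0,"z":-0.009,"wx":0,"wy":0,"wz":0},{"x":0,"y":0,"z":-0.009,"wx":0,"wy":0,"wz":0}]' 0.04 15
python3 -m handwheel '[{"x":0,"y":0,"z":0,"wx":0,"wy":0,"wz":0},{"x":0,"y":0,"z":0,"wx":0,"wy":0,"wz":0},{"x":0,"y":0,"z":0,"wx":0,"wy":0,"wz":0},{"x":0,"y":0,"z":0,"wx":0,"wy":0,"wz":0},{"x":0,"y":0,"z":0,"wx":0,"wy":0,"wz":0},{"x":0,"y":0,"z":0,"wx":0,"wy":0,"wz":0},{"x":0,"y":0,"z":0,"wx":0,"wy":0,"wz":0},{"x":0,"y":0,"z":0,"wx":0,"wy":0,"wz":0}]' 0 15
python3 to.py .5536 -.2325 .052 44
```

```text
time: 4.78
position: [0.5543, -0.2335, 0.053]
tool_rot: [1.716, 2.63, 0.0]
ft_force: [0.3, -0.4, -0.2]
grip_width: 0.452
grip_force: 0.0
time: 5.45
position: [0.5533, -0.2333, 0.0521]
tool_rot: [-1.717, -2.631, 0.001]
ft_force: [-2.2, -0.1, 2.5]
grip_width: 0.158
grip_force: 14.8
xyz [0.0006 0.0006 0.0001] w [-0.   0.  69.7] yaw 113.7 pos [ 0.5533 -0.2333  0.0521] F [-2.2 -0.1  2.5] t 5.45 j [ 0.75  0.35 -0.48  1.72  0.18  1.11  0.64]
```

```bash
python3 -m handwheel '[{"x":0,"y":0,"z":0,"wx":0,"wy":0,"wz":7},{"x":0,"y":0,"z":0,"wx":0,"wy":0,"wz":14},{"x":0,"y":0,"z":0,"wx":0,"wy":0,"wz":21},{"x":0,"y":0,"z":0,"wx":0,"wy":0,"wz":28},{"x":0,"y":0,"z":0,"wx":0,"wy":0,"wz":28}]' 0 15
python3 to.py .5536 -.2325 .052 44
```

```text
time: 5.87
position: [0.5532, -0.2336, 0.0537]
tool_rot: [2.308, 2.131, -0.002]
ft_force: [-5.1, 0.2, 12.1]
grip_width: 0.162
grip_force: 15.0
xyz [0.0012 0.0003 0.0017] w [-0.   0.1 41.4] yaw 85.4 pos [ 0.5532 -0.2336  0.0537] F [-5.1  0.2 12.1] t 5.8667 j [ 0.69  0.34 -0.4   1.72  0.15  1.11  0.16]
```

Upward force is growing, so the screw is rising. I follow it up while turning the rest.

```bash
python3 -m handwheel '[{"x":0,"y":0,"z":-0.0015,"wx":0,"wy":0,"wz":7},{"x":0,"y":0,"z":-0.002,"wx":0,"wy":0,"wz":14},{"x":0,"y":0,"z":-0.0025,"wx":0,"wy":0,"wz":21},{"x":0,"y":0,"z":-0.003,"wx":0,"wy":0,"wz":28},{"x":0,"y":0,"z":-0.0035,"wx":0,"wy":0,"wz":35},{"x":0,"y":0,"z":-0.004,"wx":0,"wy":0,"wz":42},{"x":0,"y":0,"z":-0.004,"wx":0,"wy":0,"wz":42},{"x":0,"y":0,"z":-0.004,"wx":0,"wy":0,"wz":42}]' 0 15
python3 to.py .5536 -.2325 .052 44
python3 -m handwheel '[{"x":0,"y":0,"z":0,"wx":0,"wy":0,"wz":0},{"x":0,"y":0,"z":0,"wx":0,"wy":0,"wz":0},{"x":0,"y":0,"z":0,"wx":0,"wy":0,"wz":0},{"x":0,"y":0,"z":-0.03,"wx":0,"wy":0,"wz":0},{"x":0,"y":0,"z":-0.06,"wx":0,"wy":0,"wz":0},{"x":0,"y":0,"z":-0.07,"wx":0,"wy":0,"wz":0},{"x":0,"y":0,"z":-0.07,"wx":0,"wy":0,"wz":0}]' 0.06 15
cat > look.py <<'E'
from fit import *
# head yaw/height by silhouette in the side picture, for each pocket
def heads(d,tag):
    h=cv2.cvtColor(d["image"],cv2.COLOR_RGB2HSV)
    for nm,y in(("A",.07),("B",-.07)):
        c=M(*q)((0,y,.101)); u,v=map(int,w2pix(d,c)); m=np.zeros((480,640),np.uint8); k=24
        m[v-k:v+k,u-k:u+k]=((h[...,2]>120)&(h[...,1]<60))[v-k:v+k,u-k:u+k]
        def sc(dx,z,a):
            P=np.array([w2pix(d,M(c[0]+dx,c[1],np.radians(a))((sx*.022,sy*.007,z+sz*.015))) for sx in(-1,1) for sy in(-1,1) for sz in(-1,1)])
            H=np.zeros((480,640),np.uint8); cv2.fillConvexPoly(H,cv2.convexHull((P*16).astype(np.int32)),1,shift=4)
            w=m.copy(); w[int(P[:,1].max())-2:]=0; H[int(P[:,1].max())-2:]=0
            return (H&w).sum()/(H|w).sum()
        print(tag,nm,max((sc(dx,z,a),dx,z,a) for dx in(-.003,0,.003) for z in np.arange(.089,.114,.0015) for a in range(-90,90,6)))
if __name__=="__main__":
    heads(D["side"],"start"); heads(ctrl.get_image("side"),"now")
E
python3 look.py; python3 to.py .5759 -.0951 .13 194
```

```text
time: 6.53
position: [0.5525, -0.2332, 0.0567]
tool_rot: [-2.915, -1.169, 0.003]
ft_force: [-5.6, 1.4, 7.2]
grip_width: 0.161
grip_force: 15.0
xyz [0.0013 0.0003 0.0047] w [-0.1  0.1 -0.3] yaw 43.7 pos [ 0.5525 -0.2332  0.0567] F [-5.6  1.4  7.2] t 6.5333 j [ 0.6   0.32 -0.29  1.72  0.1   1.11 -0.53]
time: 7.12
position: [0.5562, -0.2341, 0.1293]
tool_rot: [2.911, 1.168, 0.008]
ft_force: [-0.7, -0.3, -0.3]
grip_width: 0.604
grip_force: 0.0
nest [ 0.5647 -0.1642] -9.158313216315317 [[0.5, -0.9], [-0.1, 1.2], [0.3, -0.6], [0.0, 0.0], [-0.9, 0.5], [1.6, 0.2], [-0.6, 0.7]]
A(+y) [ 0.5759 -0.0951  0.101 ] (np.float64(1.487807486631016), np.float64(0.0), np.float64(0.0), 14) [np.float64(0.6509090909090909), np.float64(0.8368983957219251)]
B(-y) [ 0.5536 -0.2333  0.101 ] (np.float64(1.4615758754863815), np.float64(0.0), np.float64(0.003000000000000001), -46) [np.float64(0.625), np.float64(0.8365758754863813)]
tray ((264.5500183105469, 200.14999389648438), (64.51046752929688, 58.502132415771484), 71.56504821777344) [0.5703 0.161  0.02  ] [[0.624, 0.249, 0.025], [0.665, 0.118, 0.025], [0.515, 0.073, 0.025], [0.476, 0.201, 0.025]]
start A (np.float64(0.7777777777777778), 0, np.float64(0.101), 18)
start B (np.float64(0.9174311926605505), 0, np.float64(0.101), -48)
now A (np.float64(0.766016713091922), 0, np.float64(0.101), 18)
now B (np.float64(0.8976377952755905), 0, np.float64(0.10850000000000001), 60)
xyz [ 0.1111 -0.0855 -0.0031] w [ 1.000e-01  2.000e-01 -1.503e+02] yaw 43.7 pos [ 0.5547 -0.2337  0.127 ] F [-0.1  0.4 -0.7] t 7.1667 j [ 0.61  0.27 -0.3   1.65  0.08  1.24 -0.52]
```

B rose about 6 mm after letting go, so it's left-hand. Now screw A.

```bash
python3 -m handwheel '[{"x":0.03,"y":-0.02,"z":0,"wx":0,"wy":0,"wz":-7},{"x":0.055,"y":-0.04,"z":0,"wx":0,"wy":0,"wz":-14},{"x":0.08,"y":-0.06,"z":0,"wx":0,"wy":0,"wz":-21},{"x":0.11,"y":-0.085,"z":0,"wx":0,"wy":0,"wz":-28},{"x":0.11,"y":-0.085,"z":0,"wx":0,"wy":0,"wz":-35},{"x":0.11,"y":-0.085,"z":0,"wx":0,"wy":0,"wz":-42},{"x":0.11,"y":-0.085,"z":0,"wx":0,"wy":0,"wz":-49},{"x":0.11,"y":-0.085,"z":0,"wx":0,"wy":0,"wz":-56},{"x":0.11,"y":-0.085,"z":0,"wx":0,"wy":0,"wz":-63},{"x":0.11,"y":-0.085,"z":0,"wx":0,"wy":0,"wz":-70}]' 0.06 15
python3 -m handwheel '[{"x":0,"y":0,"z":0,"wx":0,"wy":0,"wz":-7},{"x":0,"y":0,"z":0,"wx":0,"wy":0,"wz":-14},{"x":0,"y":0,"z":0,"wx":0,"wy":0,"wz":-21},{"x":0,"y":0,"z":0,"wx":0,"wy":0,"wz":-28},{"x":0,"y":0,"z":0,"wx":0,"wy":0,"wz":-35},{"x":0,"y":0,"z":0,"wx":0,"wy":0,"wz":-42},{"x":0,"y":0,"z":0,"wx":0,"wy":0,"wz":-49},{"x":0,"y":0,"z":0,"wx":0,"wy":0,"wz":-56},{"x":0,"y":0,"z":0,"wx":0,"wy":0,"wz":-63},{"x":0,"y":0,"z":0,"wx":0,"wy":0,"wz":-70}]' 0.06 15
python3 to.py .5759 -.0951 .053 195
```

```text
time: 8.0
position: [0.573, -0.0955, 0.1235]
tool_rot: [-1.707, -2.634, 0.002]
ft_force: [0.4, -1.1, -0.7]
grip_width: 0.688
grip_force: 0.0
time: 8.83
position: [0.573, -0.0956, 0.1235]
tool_rot: [0.112, -3.137, -0.002]
ft_force: [-0.4, 0.2, 0.8]
grip_width: 0.69
grip_force: 0.0
xyz [-0.0032  0.0002  0.0705] w [  0.1  -0.2 -10.9] yaw -175.9 pos [ 0.573  -0.0956  0.1235] F [-0.4  0.2  0.8] t 8.8333 j [ 0.7   0.28 -0.68  1.68  0.18  1.25  1.62]
```

```bash
python3 -m handwheel '[{"x":-0.003,"y":0,"z":0,"wx":0,"wy":0,"wz":-7},{"x":-0.003,"y":0,"z":0.02,"wx":0,"wy":0,"wz":-11},{"x":-0.003,"y":0,"z":0.04,"wx":0,"wy":0,"wz":-11},{"x":-0.003,"y":0,"z":0.055,"wx":0,"wy":0,"wz":-11},{"x":-0.003,"y":0,"z":0.07,"wx":0,"wy":0,"wz":-11},{"x":-0.003,"y":0,"z":0.07,"wx":0,"wy":0,"wz":-11}]' 0.06 15
python3 -m handwheel '[{"x":0,"y":0,"z":0,"wx":0,"wy":0,"wz":0},{"x":0,"y":0,"z":0,"wx":0,"wy":0,"wz":0},{"x":0,"y":0,"z":0,"wx":0,"wy":0,"wz":0},{"x":0,"y":0,"z":0,"wx":0,"wy":0,"wz":0},{"x":0,"y":0,"z":0,"wx":0,"wy":0,"wz":0},{"x":0,"y":0,"z":0,"wx":0,"wy":0,"wz":0},{"x":0,"y":0,"z":0,"wx":0,"wy":0,"wz":0},{"x":0,"y":0,"z":0,"wx":0,"wy":0,"wz":0},{"x":0,"y":0,"z":0,"wx":0,"wy":0,"wz":0},{"x":0,"y":0,"z":0,"wx":0,"wy":0,"wz":0}]' 0 15
python3 to.py .5759 -.0951 .053 105
```

```text
time: 9.33
position: [0.5732, -0.095, 0.0506]
tool_rot: [0.402, -3.108, -0.006]
ft_force: [-0.5, -0.3, -0.2]
grip_width: 0.69
grip_force: 0.0
time: 10.17
position: [0.577, -0.0946, 0.056]
tool_rot: [0.404, -3.115, -0.002]
ft_force: [-1.6, 2.6, 2.3]
grip_width: 0.158
grip_force: 14.9
xyz [ 0.0012 -0.0003  0.003 ] w [ 0.  -0.1 89.8] yaw -165.2 pos [ 0.577  -0.0946  0.056 ] F [-1.6  2.6  2.3] t 10.1667 j [ 0.7   0.36 -0.69  1.75  0.25  1.13  1.76]
```

Gripped on the head (13.7 mm). I turn the first 35° clockwise and watch the force.

```bash
python3 -m handwheel '[{"x":0,"y":0,"z":0,"wx":0,"wy":0,"wz":7},{"x":0,"y":0,"z":0,"wx":0,"wy":0,"wz":14},{"x":0,"y":0,"z":0,"wx":0,"wy":0,"wz":21},{"x":0,"y":0,"z":0,"wx":0,"wy":0,"wz":28},{"x":0,"y":0,"z":0,"wx":0,"wy":0,"wz":28}]' 0 15
python3 to.py .5759 -.0951 .053 105
```

```text
time: 10.58
position: [0.5763, -0.0949, 0.0547]
tool_rot: [-0.366, -3.118, -0.001]
ft_force: [-0.2, 1.6, -6.2]
grip_width: 0.159
grip_force: 15.0
xyz [ 0.0003 -0.0003  0.0017] w [-0.  -0.1 61.6] yaw 166.6 pos [ 0.5763 -0.0949  0.0547] F [-0.2  1.6 -6.2] t 10.5833 j [ 0.63  0.34 -0.61  1.75  0.21  1.12  1.29]
```

It now carries weight, so it's sinking as expected for right-hand. I follow it down.

```bash
python3 -m handwheel '[{"x":0,"y":0,"z":0.001,"wx":0,"wy":0,"wz":7},{"x":0,"y":0,"z":0.002,"wx":0,"wy":0,"wz":14},{"x":0,"y":0,"z":0.003,"wx":0,"wy":0,"wz":21},{"x":0,"y":0,"z":0.0035,"wx":0,"wy":0,"wz":28},{"x":0,"y":0,"z":0.004,"wx":0,"wy":0,"wz":35},{"x":0,"y":0,"z":0.0045,"wx":0,"wy":0,"wz":42},{"x":0,"y":0,"z":0.005,"wx":0,"wy":0,"wz":49},{"x":0,"y":0,"z":0.005,"wx":0,"wy":0,"wz":56},{"x":0,"y":0,"z":0.005,"wx":0,"wy":0,"wz":62},{"x":0,"y":0,"z":0.005,"wx":0,"wy":0,"wz":62}]' 0 15
python3 to.py .5759 -.0951 .053 105
python3 -m handwheel '[{"x":0,"y":0,"z":0,"wx":0,"wy":0,"wz":0},{"x":0,"y":0,"z":0,"wx":0,"wy":0,"wz":0},{"x":0,"y":0,"z":0,"wx":0,"wy":0,"wz":0},{"x":0,"y":0,"z":0,"wx":0,"wy":0,"wz":0},{"x":0,"y":0,"z":-0.03,"wx":0,"wy":0,"wz":0},{"x":0,"y":0,"z":-0.07,"wx":0,"wy":0,"wz":0},{"x":0,"y":0,"z":-0.08,"wx":0,"wy":0,"wz":0},{"x":0,"y":0,"z":-0.08,"wx":0,"wy":0,"wz":0}]' 0.06 15
python3 look.py|grep now; python3 to.py .5536 -.2333 .127 44
```

```text
time: 11.42
position: [0.5783, -0.0974, 0.0534]
tool_rot: [1.915, 2.486, -0.003]
ft_force: [-3.6, -1.1, 9.0]
grip_width: 0.236
grip_force: 18.1
xyz [ 0.0028 -0.0017  0.0004] w [ 0.1  0.2 -0.2] yaw 104.8 pos [ 0.5783 -0.0974  0.0534] F [-3.6 -1.1  9. ] t 11.4167 j [ 0.49  0.31 -0.44  1.76  0.15  1.1   0.26]
time: 12.08
position: [0.5803, -0.0959, 0.1351]
tool_rot: [1.913, 2.483, 0.005]
ft_force: [0.4, 0.1, 0.4]
grip_width: 0.674
grip_force: 0.0
now A (np.float64(0.6948529411764706), 0, np.float64(0.098), -60)
now B (np.float64(0.8941176470588236), 0, np.float64(0.10850000000000001), 60)
xyz [-0.1265 -0.0594  0.0057] w [ 0.2  0.  60.8] yaw 104.8 pos [ 0.5787 -0.0959  0.1327] F [-0.   0.6 -0.3] t 12.1333 j [ 0.51  0.24 -0.45  1.67  0.11  1.25  0.29]
```

The opening ended wide (20 mm), so head A likely twisted in the jaws near the end. Regripping at yaw 105° will square it up.

```bash
python3 to.py .5759 -.0951 .051 106|cut -c1-80
python3 -m handwheel '[{"x":0.0015,"y":-0.0025,"z":0.03,"wx":0,"wy":0,"wz":0},{"x":0.0015,"y":-0.0025,"z":0.06,"wx":0,"wy":0,"wz":0},{"x":0.0015,"y":-0.0025,"z":0.07,"wx":0,"wy":0,"wz":0},{"x":0.0015,"y":-0.0025,"z":0.08,"wx":0,"wy":0,"wz":0},{"x":0.0015,"y":-0.0025,"z":0.08,"wx":0,"wy":0,"wz":0}]' 0.06 15
python3 -m handwheel '[{"x":0,"y":0,"z":0,"wx":0,"wy":0,"wz":0},{"x":0,"y":0,"z":0,"wx":0,"wy":0,"wz":0},{"x":0,"y":0,"z":0,"wx":0,"wy":0,"wz":0},{"x":0,"y":0,"z":0,"wx":0,"wy":0,"wz":0},{"x":0,"y":0,"z":0,"wx":0,"wy":0,"wz":0},{"x":0,"y":0,"z":0,"wx":0,"wy":0,"wz":0},{"x":0,"y":0,"z":0,"wx":0,"wy":0,"wz":0},{"x":0,"y":0,"z":0,"wx":0,"wy":0,"wz":0},{"x":0,"y":0,"z":0,"wx":0,"wy":0,"wz":0},{"x":0,"y":0,"z":0,"wx":0,"wy":0,"wz":0}]' 0 15
python3 to.py .5759 -.0951 .053 105; python3 -c "
from bench import ctrl;print(ctrl.get_state()['torque'])"
```

```text
xyz [ 0.0016 -0.0028  0.0817] w [ 0.2  0.1 -1.2] yaw 104.8 pos [ 0.5787 -0.0959 
time: 12.55
position: [0.5726, -0.0945, 0.0483]
tool_rot: [-1.915, -2.485, 0.003]
ft_force: [-0.5, -0.1, 0.1]
grip_width: 0.69
grip_force: 0.0
time: 13.38
position: [0.5754, -0.0946, 0.0514]
tool_rot: [1.916, 2.487, 0.002]
ft_force: [2.4, 0.7, 0.9]
grip_width: 0.251
grip_force: 12.8
xyz [-0.0006  0.0004 -0.0016] w [ 0.1  0.  -0.2] yaw 104.8 pos [ 0.5754 -0.0946  0.0514] F [2.4 0.7 0.9] t 13.3833 j [ 0.5   0.31 -0.44  1.77  0.15  1.1   0.26]
[ 0.07476652 -0.6850193   0.1905928 ]
```

Jaws are locked on the head at about 20° misalignment, so it has turned only about 70°. I'll open, rotate jaws back 20°, and regrip firmly.

```bash
python3 -m handwheel '[{"x":0,"y":0,"z":0,"wx":0,"wy":0,"wz":0},{"x":0,"y":0,"z":0,"wx":0,"wy":0,"wz":0},{"x":0,"y":0,"z":0,"wx":0,"wy":0,"wz":0},{"x":0,"y":0,"z":0,"wx":0,"wy":0,"wz":-7},{"x":0,"y":0,"z":0,"wx":0,"wy":0,"wz":-14},{"x":0,"y":0,"z":0,"wx":0,"wy":0,"wz":-21},{"x":0,"y":0,"z":0,"wx":0,"wy":0,"wz":-21}]' 0.06 25
python3 -m handwheel '[{"x":0,"y":0,"z":0,"wx":0,"wy":0,"wz":0},{"x":0,"y":0,"z":0,"wx":0,"wy":0,"wz":0},{"x":0,"y":0,"z":0,"wx":0,"wy":0,"wz":0},{"x":0,"y":0,"z":0,"wx":0,"wy":0,"wz":0},{"x":0,"y":0,"z":0,"wx":0,"wy":0,"wz":0},{"x":0,"y":0,"z":0,"wx":0,"wy":0,"wz":0},{"x":0,"y":0,"z":0,"wx":0,"wy":0,"wz":0},{"x":0,"y":0,"z":0,"wx":0,"wy":0,"wz":0},{"x":0,"y":0,"z":0,"wx":0,"wy":0,"wz":0},{"x":0,"y":0,"z":0,"wx":0,"wy":0,"wz":0}]' 0 15
python3 to.py .5759 -.0951 .053 105; python3 -c "
from bench import ctrl;print(ctrl.get_state()['torque'])"; python3 look.py | grep now
```

```text
time: 13.97
position: [0.5735, -0.095, 0.0504]
tool_rot: [-1.428, -2.796, 0.001]
ft_force: [-0.5, -0.9, 0.2]
grip_width: 0.656
grip_force: 0.0
time: 14.8
position: [0.5751, -0.0943, 0.0511]
tool_rot: [1.431, 2.796, 0.001]
ft_force: [2.3, 0.5, -1.6]
grip_width: 0.162
grip_force: 14.9
xyz [-0.0011  0.0002 -0.0019] w [ 0.1  0.  20.8] yaw 125.8 pos [ 0.5751 -0.0943  0.0511] F [ 2.3  0.5 -1.6] t 14.8 j [ 0.54  0.32 -0.5   1.76  0.17  1.1   0.61]
[ 0.25314463 -0.65011745  0.11267816]
now A (np.float64(0.555984555984556), -0.003, np.float64(0.089), -84)
now B (np.float64(0.5478723404255319), -0.003, np.float64(0.101), -90)
```

```bash
python3 -m handwheel '[{"x":0,"y":0,"z":0,"wx":0,"wy":0,"wz":0},{"x":0,"y":0,"z":0,"wx":0,"wy":0,"wz":5},{"x":0,"y":0,"z":0,"wx":0,"wy":0,"wz":10},{"x":0,"y":0,"z":0,"wx":0,"wy":0,"wz":15},{"x":0,"y":0,"z":0,"wx":0,"wy":0,"wz":20},{"x":0,"y":0,"z":0,"wx":0,"wy":0,"wz":20}]' 0 25
python3 -c "
from bench import ctrl;print(ctrl.get_state()['torque'])"
python3 -m handwheel '[{"x":0,"y":0,"z":0,"wx":0,"wy":0,"wz":0},{"x":0,"y":0,"z":0,"wx":0,"wy":0,"wz":0},{"x":0,"y":0,"z":0,"wx":0,"wy":0,"wz":0},{"x":0,"y":0,"z":0,"wx":0,"wy":0,"wz":0},{"x":0,"y":0,"z":-0.03,"wx":0,"wy":0,"wz":0},{"x":0,"y":0,"z":-0.07,"wx":0,"wy":0,"wz":0},{"x":0,"y":0,"z":-0.08,"wx":0,"wy":0,"wz":0},{"x":0,"y":0,"z":-0.08,"wx":0,"wy":0,"wz":0}]' 0.06 25
python3 - <<'E'
from h import *
d=snap("side","pics/s7.png")
cv2.imwrite("pics/z7.png",cv2.resize(d["image"][150:250,255:335,::-1],(480,600),interpolation=cv2.INTER_CUBIC))
E
python3 look.py|grep now; python3 to.py .5536 -.2333 .127 44
```

```text
time: 15.35
position: [0.5744, -0.0942, 0.051]
tool_rot: [-1.896, -2.505, 0.0]
ft_force: [1.3, 0.3, -0.4]
grip_width: 0.188
grip_force: 28.0
[ 0.33897879 -0.38749251  0.70748305]
time: 16.02
position: [0.5773, -0.0956, 0.1353]
tool_rot: [1.893, 2.499, 0.004]
ft_force: [0.1, -0.5, 0.4]
grip_width: 0.656
grip_force: 0.0
now A (np.float64(0.6653225806451613), 0, np.float64(0.098), -66)
now B (np.float64(0.888), 0, np.float64(0.10700000000000001), 60)
xyz [-0.1272 -0.0574  0.0042] w [ 0.   0.  61.7] yaw 105.7 pos [ 0.5744 -0.0953  0.1311] F [ 0.6 -0.7 -0.8] t 16.1167 j [ 0.51  0.24 -0.45  1.68  0.11  1.25  0.31]
```

View pics/z7.png

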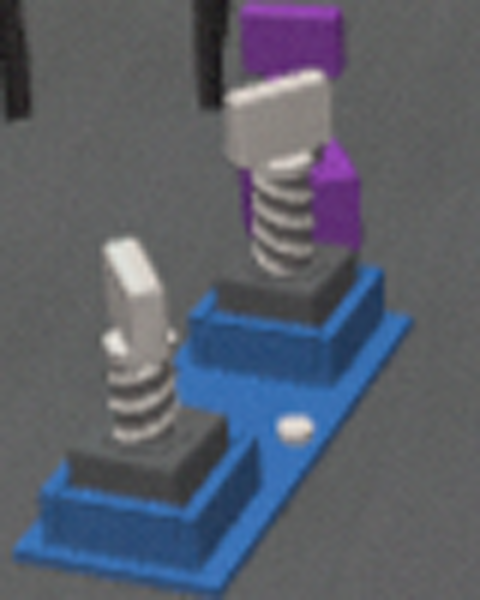

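Head A at image about (277,202) has turned and sunk, and head B at (301,170) stands higher. Nut A may be sitting slightly high or cocked, so I'll compare its edges with the start picture.

Run:
```python
from h import *
a=cv2.imread("pics/side0.png");b=cv2.imread("pics/s7.png")
for nm,(x0,x1,y0,y1) in {"Anut":(266,295,218,240),"Bnut":(292,316,188,212)}.items():
    A=a[y0:y1,x0:x1].astype(int);B=b[y0:y1,x0:x1].astype(int)
    print(nm,"mean|diff|",np.abs(A-B).mean(2).mean().round(1))
for u in(268,270,284,286,289,291):
    print(u,"s",a[214:240,u].max(1).tolist()); print(u,"n",b[214:240,u].max(1).tolist())
```

```text
Anut mean|diff| 5.6
Bnut mean|diff| 3.6
268 s [94, 95, 95, 94, 97, 96, 96, 95, 95, 97, 97, 91, 73, 67, 68, 71, 74, 121, 168, 147, 116, 112, 116, 117, 117, 115]
268 n [97, 98, 99, 97, 99, 102, 96, 97, 97, 102, 101, 85, 74, 74, 69, 68, 73, 121, 173, 151, 118, 123, 121, 121, 118, 122]
270 s [94, 98, 95, 92, 95, 97, 95, 97, 102, 100, 103, 96, 78, 70, 72, 69, 70, 108, 168, 161, 113, 115, 117, 114, 115, 115]
270 n [96, 95, 96, 100, 99, 98, 100, 104, 103, 104, 106, 94, 75, 71, 73, 71, 71, 109, 166, 168, 117, 123, 121, 121, 119, 119]
284 s [153, 156, 140, 152, 127, 116, 96, 88, 97, 96, 100, 96, 100, 94, 82, 67, 67, 68, 66, 81, 128, 159, 112, 106, 107, 105]
284 n [162, 137, 139, 135, 118, 108, 102, 98, 96, 97, 99, 101, 100, 88, 71, 63, 60, 65, 63, 77, 126, 164, 117, 112, 109, 108]
286 s [171, 174, 173, 154, 97, 94, 95, 95, 86, 90, 100, 84, 72, 63, 53, 58, 56, 59, 62, 97, 148, 170, 151, 115, 117, 117]
286 n [175, 178, 177, 150, 101, 96, 98, 97, 87, 92, 98, 83, 71, 63, 59, 56, 61, 61, 65, 101, 149, 174, 156, 119, 118, 117]
289 s [171, 174, 172, 161, 119, 94, 99, 89, 74, 60, 56, 55, 54, 56, 60, 100, 143, 169, 174, 153, 107, 92, 93, 90, 91, 92]
289 n [179, 177, 179, 168, 134, 99, 100, 97, 78, 67, 60, 55, 55, 55, 63, 100, 151, 175, 177, 157, 114, 97, 92, 93, 95, 93]
291 s [173, 176, 173, 166, 137, 82, 68, 59, 52, 48, 56, 56, 74, 129, 166, 176, 163, 122, 100, 88, 89, 90, 89, 90, 87, 96]
291 n [178, 175, 180, 179, 164, 105, 77, 70, 55, 56, 60, 57, 79, 130, 171, 181, 169, 126, 106, 96, 93, 93, 94, 90, 89, 98]
```

Nut A is seated as at the start. I'll refine the head yaw and height fits, ignoring the collar.

```bash
cat > look2.py <<'E'
from look import *
def fine(img,tag):
    d=dict(D["side"]);h=cv2.cvtColor(img,cv2.COLOR_RGB2HSV); g=(np.clip((h[...,2].astype(float)-100)/60,0,1)*(h[...,1]<70)).astype(np.float32)
    for nm,y in(("A",.07),("B",-.07)):
        c=M(*q)((0,y,0)); u,v=map(int,w2pix(d,(c[0],c[1],.101))); sl=np.s_[v-24:v+24,u-24:u+24]
        def sc(p):
            dx,dy,z,a=p;f=M(c[0]+dx,c[1]+dy,np.radians(a))
            P=np.array([w2pix(d,f((sx*.022,sy*.007,z+sz*.015))) for sx in(-1,1) for sy in(-1,1) for sz in(-1,1)])
            H=np.zeros((480,640),np.uint8);o=np.array([u-24,v-24])
            B=np.zeros((384,384),np.uint8);cv2.fillConvexPoly(B,cv2.convexHull(((P-o+.5)*8*16).astype(np.int32)),255,shift=4)
            A=cv2.resize(B,(48,48),interpolation=cv2.INTER_AREA)/255.; A=cv2.GaussianBlur(A,(0,0),.6)
            cut=int(P[:,1].max()-o[1])-4; return ((A-g[sl])[:cut]**2).sum()/max(A[:cut].sum(),1)
        R_=sorted((sc((dx,0,z,a)),dx,round(z,4),a) for dx in(-.002,0,.002) for z in np.arange(.090,.112,.001) for a in range(-90,90,3))
        print(tag,nm,[(round(float(r[0]),3),)+tuple(map(float,r[1:])) for r in R_[:4]])
if __name__=="__main__":
    fine(D["side"]["image"],"start")
    fine(cv2.imread("pics/s7.png")[:,:,::-1].copy(),"now")
E
python3 look2.py|grep -E "^(start|now)"
```

```text
start A [(0.183, 0.0, 0.102, 18.0), (0.19, 0.0, 0.102, 15.0), (0.191, 0.0, 0.102, 21.0), (0.191, 0.0, 0.101, 15.0)]
start B [(0.114, 0.0, 0.102, -48.0), (0.114, 0.0, 0.102, -45.0), (0.117, 0.0, 0.103, -45.0), (0.117, 0.0, 0.103, -48.0)]
now A [(0.314, 0.0, 0.1, -63.0), (0.318, 0.0, 0.1, -66.0), (0.319, 0.0, 0.101, -63.0), (0.322, 0.0, 0.101, -66.0)]
now B [(0.124, 0.0, 0.109, 57.0), (0.124, 0.0, 0.109, 60.0), (0.125, 0.0, 0.108, 60.0), (0.125, 0.0, 0.108, 57.0)]
```

```bash
python3 - <<'E' | tail -8
from fit import *
c=M(*q)((0,.07,0))
for a,z in((-66,.100),(-66,.096),(-75,.096),(-55,.096),(-55,.1)):
    f=M(c[0],c[1],np.radians(a)); print(a,z,[np.round(np.array(w2pix(D["side"],f((sx*.022,sy*.007,z+k*.015)))-np.array([255,150]))*6).astype(int).tolist() for sx,sy,k in((1,-1,1),(1,1,1),(-1,-1,1),(-1,1,1),(-1,1,-1),(-1,-1,-1))])
E
```

```text
A(+y) [ 0.5759 -0.0951  0.101 ] (np.float64(1.487807486631016), np.float64(0.0), np.float64(0.0), 14) [np.float64(0.6509090909090909), np.float64(0.8368983957219251)]
B(-y) [ 0.5536 -0.2333  0.101 ] (np.float64(1.4615758754863815), np.float64(0.0), np.float64(0.003000000000000001), -46) [np.float64(0.625), np.float64(0.8365758754863813)]
tray ((264.5500183105469, 200.14999389648438), (64.51046752929688, 58.502132415771484), 71.56504821777344) [0.5703 0.161  0.02  ] [[0.624, 0.249, 0.025], [0.665, 0.118, 0.025], [0.515, 0.073, 0.025], [0.476, 0.201, 0.025]]
-66 0.1 [[137, 230], [99, 234], [158, 285], [118, 290], [125, 364], [163, 359]]
-66 0.096 [[138, 239], [100, 244], [158, 295], [119, 300], [125, 374], [164, 369]]
-75 0.096 [[148, 240], [109, 242], [149, 297], [109, 299], [116, 374], [155, 371]]
-55 0.096 [[126, 240], [90, 248], [169, 291], [132, 300], [138, 374], [175, 365]]
-55 0.1 [[125, 230], [89, 238], [168, 281], [131, 289], [137, 364], [174, 355]]
```

Run:
```python
from h import *
# where in zoomed (x6) coordinates is head A bright: per-row extents
b=cv2.imread("pics/s7.png");h=cv2.cvtColor(b,cv2.COLOR_BGR2HSV)
for v in range(187,216):
    r=b[v,268:288].max(1); print(v,(v-150)*6,r.tolist())
```

```text
187 222 [98, 98, 99, 99, 98, 100, 95, 104, 97, 100, 99, 97, 99, 100, 101, 100, 96, 99, 101, 99]
188 228 [94, 96, 99, 101, 101, 101, 98, 98, 99, 98, 97, 96, 99, 101, 102, 99, 97, 101, 97, 98]
189 234 [100, 100, 98, 97, 99, 114, 118, 129, 139, 123, 105, 97, 96, 100, 97, 97, 97, 98, 99, 98]
190 240 [97, 97, 96, 97, 120, 170, 180, 201, 217, 193, 129, 100, 100, 98, 94, 97, 97, 100, 94, 98]
191 246 [96, 98, 100, 101, 159, 215, 223, 220, 218, 216, 166, 111, 102, 99, 99, 98, 94, 97, 94, 93]
192 252 [101, 97, 100, 98, 143, 200, 221, 221, 218, 218, 205, 137, 100, 97, 95, 97, 97, 97, 98, 98]
193 258 [98, 98, 99, 98, 123, 181, 218, 222, 220, 217, 218, 173, 112, 96, 98, 97, 96, 98, 96, 99]
194 264 [100, 95, 96, 96, 126, 147, 199, 221, 221, 219, 214, 208, 140, 100, 94, 97, 98, 96, 100, 99]
195 270 [98, 97, 100, 96, 114, 122, 176, 211, 221, 219, 217, 217, 176, 110, 96, 96, 95, 98, 97, 97]
196 276 [99, 95, 99, 98, 112, 129, 137, 194, 221, 221, 219, 218, 215, 133, 99, 97, 99, 99, 98, 95]
197 282 [96, 99, 97, 96, 109, 127, 124, 174, 213, 222, 219, 214, 209, 165, 111, 98, 99, 97, 96, 95]
198 288 [96, 9
[... 1129 characters left out ...]
4 [97, 97, 95, 98, 102, 129, 141, 163, 147, 148, 146, 138, 141, 138, 128, 106, 154, 177, 162, 133]
210 360 [97, 98, 97, 97, 98, 113, 131, 135, 139, 140, 141, 152, 140, 129, 90, 110, 159, 181, 168, 142]
211 366 [99, 96, 98, 95, 94, 103, 100, 108, 130, 132, 152, 176, 167, 133, 85, 91, 129, 172, 182, 173]
212 372 [95, 98, 99, 96, 88, 140, 135, 134, 150, 147, 184, 171, 138, 96, 73, 100, 137, 175, 180, 181]
213 378 [99, 94, 94, 95, 95, 137, 145, 157, 151, 146, 133, 100, 80, 76, 89, 133, 155, 177, 178, 180]
214 384 [97, 96, 96, 97, 97, 92, 94, 100, 96, 86, 80, 82, 75, 87, 133, 132, 162, 178, 175, 179]
215 390 [98, 95, 95, 93, 99, 90, 79, 78, 80, 84, 79, 101, 119, 135, 144, 100, 137, 176, 178, 180]
```

Screw A has turned about 83° and sunk about 5 mm with its nut seated, so it's right-hand. Now I fetch B.

```bash
python3 -m handwheel '[{"x":-0.03,"y":-0.015,"z":0,"wx":0,"wy":0,"wz":7},{"x":-0.065,"y":-0.03,"z":0,"wx":0,"wy":0,"wz":14},{"x":-0.095,"y":-0.045,"z":0,"wx":0,"wy":0,"wz":21},{"x":-0.127,"y":-0.057,"z":0,"wx":0,"wy":0,"wz":28},{"x":-0.127,"y":-0.057,"z":0,"wx":0,"wy":0,"wz":35},{"x":-0.127,"y":-0.057,"z":0,"wx":0,"wy":0,"wz":42},{"x":-0.127,"y":-0.057,"z":0,"wx":0,"wy":0,"wz":49},{"x":-0.127,"y":-0.057,"z":0,"wx":0,"wy":0,"wz":56},{"x":-0.127,"y":-0.057,"z":0,"wx":0,"wy":0,"wz":62},{"x":-0.127,"y":-0.057,"z":0,"wx":0,"wy":0,"wz":62}]' 0.06 25
python3 to.py .5536 -.2333 .057 44
```

```text
time: 16.95
position: [0.5527, -0.2323, 0.1288]
tool_rot: [-2.915, -1.165, 0.004]
ft_force: [0.1, 1.0, -1.2]
grip_width: 0.688
grip_force: 0.0
xyz [0.0001 0.0016 0.0718] w [-0.2  0.1 -0.4] yaw 43.6 pos [ 0.5527 -0.2323  0.1288] F [ 0.1  1.  -1.2] t 16.95 j [ 0.56  0.26 -0.25  1.64  0.07  1.25 -0.51]
```

```bash
python3 -m handwheel '[{"x":0,"y":0.001,"z":0.03,"wx":0,"wy":0,"wz":0},{"x":0,"y":0.001,"z":0.055,"wx":0,"wy":0,"wz":0},{"x":0,"y":0.001,"z":0.065,"wx":0,"wy":0,"wz":0},{"x":0,"y":0.001,"z":0.072,"wx":0,"wy":0,"wz":0},{"x":0,"y":0.001,"z":0.072,"wx":0,"wy":0,"wz":0}]' 0.06 25
python3 -m handwheel '[{"x":0,"y":0,"z":0,"wx":0,"wy":0,"wz":0},{"x":0,"y":0,"z":0,"wx":0,"wy":0,"wz":0},{"x":0,"y":0,"z":0,"wx":0,"wy":0,"wz":0},{"x":0,"y":0,"z":0,"wx":0,"wy":0,"wz":0},{"x":0,"y":0,"z":0,"wx":0,"wy":0,"wz":0},{"x":0,"y":0,"z":0,"wx":0,"wy":0,"wz":0},{"x":0,"y":0,"z":0,"wx":0,"wy":0,"wz":0},{"x":0,"y":0,"z":0,"wx":0,"wy":0,"wz":0},{"x":0,"y":0,"z":0,"wx":0,"wy":0,"wz":0},{"x":0,"y":0,"z":0,"wx":0,"wy":0,"wz":0}]' 0 40
python3 to.py .5536 -.2333 .057 44
```

```text
time: 17.37
position: [0.5534, -0.2328, 0.057]
tool_rot: [-2.912, -1.171, 0.004]
ft_force: [-0.2, -0.0, 0.3]
grip_width: 0.693
grip_force: 0.0
time: 18.2
position: [0.554, -0.2322, 0.0588]
tool_rot: [-2.913, -1.17, 0.002]
ft_force: [-3.6, 3.0, 3.7]
grip_width: 0.154
grip_force: 39.9
xyz [-0.001   0.0005  0.0018] w [-0.1  0.  -0.2] yaw 43.8 pos [ 0.554  -0.2322  0.0588] F [-3.6  3.   3.7] t 18.2 j [ 0.56  0.32 -0.24  1.72  0.08  1.12 -0.52]
```

```bash
python3 -m handwheel '[{"x":0,"y":0,"z":-0.006,"wx":0,"wy":0,"wz":0},{"x":0,"y":0,"z":-0.012,"wx":0,"wy":0,"wz":0},{"x":0,"y":0,"z":-0.02,"wx":0,"wy":0,"wz":0},{"x":0,"y":0,"z":-0.03,"wx":0,"wy":0,"wz":0},{"x":0,"y":0,"z":-0.045,"wx":0,"wy":0,"wz":0},{"x":0,"y":0,"z":-0.065,"wx":0,"wy":0,"wz":0},{"x":0,"y":0,"z":-0.09,"wx":0,"wy":0,"wz":0},{"x":0,"y":0,"z":-0.115,"wx":0,"wy":0,"wz":0},{"x":0,"y":0,"z":-0.14,"wx":0,"wy":0,"wz":0},{"x":0,"y":0,"z":-0.14,"wx":0,"wy":0,"wz":0}]' 0 40
python3 to.py .57 .16 .2 44
python3 - <<'E'
from h import *
a=cv2.imread("pics/side0.png").astype(int);d=snap("side","pics/s8.png");b=d["image"][:,:,::-1].astype(int)
# is B pocket empty / A nut in place?
print("B",b[185:205,300].max(1).tolist(),a[185:205,300].max(1).tolist());print("A",np.abs(a-b)[218:240,266:295].mean())
E
```

```text
time: 19.03
position: [0.5583, -0.2355, 0.2062]
tool_rot: [2.907, 1.165, 0.012]
ft_force: [1.9, -0.2, -4.0]
grip_width: 0.157
grip_force: 39.9
xyz [ 0.2816 -0.2779  0.004 ] w [ 0.7 -0.2 -0.3] yaw 43.7 pos [ 0.5583 -0.2355  0.2062] F [ 1.9 -0.2 -4. ] t 19.0333 j [ 0.56  0.22 -0.25  1.54  0.06  1.38 -0.5 ]
B [114, 116, 113, 114, 111, 113, 129, 155, 139, 116, 116, 117, 115, 117, 115, 123, 144, 174, 176, 162] [137, 156, 82, 84, 122, 154, 107, 81, 116, 153, 122, 89, 88, 74, 67, 66, 64, 78, 122, 157]
A 5.075235109717869
```

Pocket B is empty with the nut along. Now to the tray.

```bash
python3 -m handwheel '[{"x":0.01,"y":-0.01,"z":0,"wx":0,"wy":0,"wz":0},{"x":0.025,"y":-0.025,"z":0,"wx":0,"wy":0,"wz":0},{"x":0.045,"y":-0.045,"z":0,"wx":0,"wy":0,"wz":0},{"x":0.065,"y":-0.065,"z":0,"wx":0,"wy":0,"wz":0},{"x":0.085,"y":-0.085,"z":0,"wx":0,"wy":0,"wz":0},{"x":0.105,"y":-0.105,"z":0,"wx":0,"wy":0,"wz":0},{"x":0.125,"y":-0.125,"z":0,"wx":0,"wy":0,"wz":0},{"x":0.145,"y":-0.145,"z":0,"wx":0,"wy":0,"wz":0},{"x":0.165,"y":-0.165,"z":0,"wx":0,"wy":0,"wz":0},{"x":0.185,"y":-0.18,"z":0,"wx":0,"wy":0,"wz":0}]' 0 40
python3 -m handwheel '[{"x":0.02,"y":-0.02,"z":0,"wx":0,"wy":0,"wz":0},{"x":0.04,"y":-0.04,"z":0,"wx":0,"wy":0,"wz":0},{"x":0.06,"y":-0.06,"z":0,"wx":0,"wy":0,"wz":0},{"x":0.08,"y":-0.08,"z":0,"wx":0,"wy":0,"wz":0},{"x":0.092,"y":-0.09,"z":0,"wx":0,"wy":0,"wz":0},{"x":0.098,"y":-0.096,"z":0,"wx":0,"wy":0,"wz":0},{"x":0.098,"y":-0.097,"z":0,"wx":0,"wy":0,"wz":0},{"x":0.098,"y":-0.097,"z":0,"wx":0,"wy":0,"wz":0}]' 0 40
python3 to.py .57 .16 .057 44
```

```text
time: 19.92
position: [0.5615, 0.0275, 0.1964]
tool_rot: [-2.913, -1.172, 0.006]
ft_force: [0.3, 0.9, -5.6]
grip_width: 0.157
grip_force: 39.9
time: 20.58
position: [0.5668, 0.1616, 0.1975]
tool_rot: [2.915, 1.17, -0.005]
ft_force: [0.3, -0.5, -5.9]
grip_width: 0.156
grip_force: 39.9
xyz [0.0016 0.0035 0.1404] w [-0.   0.2 -0.2] yaw 43.8 pos [0.5668 0.1616 0.1975] F [ 0.3 -0.5 -5.9] t 20.5833 j [ 0.12  0.22 -0.52  1.57  0.11  1.38 -1.22]
```

```bash
python3 -m handwheel '[{"x":0,"y":0,"z":0.015,"wx":0,"wy":0,"wz":0},{"x":0,"y":0,"z":0.035,"wx":0,"wy":0,"wz":0},{"x":0,"y":0,"z":0.06,"wx":0,"wy":0,"wz":0},{"x":0,"y":0,"z":0.085,"wx":0,"wy":0,"wz":0},{"x":0,"y":0,"z":0.105,"wx":0,"wy":0,"wz":0},{"x":0,"y":0,"z":0.12,"wx":0,"wy":0,"wz":0},{"x":0,"y":0,"z":0.128,"wx":0,"wy":0,"wz":0},{"x":0,"y":0,"z":0.132,"wx":0,"wy":0,"wz":0},{"x":0,"y":0,"z":0.132,"wx":0,"wy":0,"wz":0},{"x":0,"y":0,"z":0.132,"wx":0,"wy":0,"wz":0}]' 0 40
python3 -m handwheel '[{"x":0,"y":0,"z":0.002,"wx":0,"wy":0,"wz":0},{"x":0,"y":0,"z":0.004,"wx":0,"wy":0,"wz":0},{"x":0,"y":0,"z":0.006,"wx":0,"wy":0,"wz":0},{"x":0,"y":0,"z":0.006,"wx":0,"wy":0,"wz":0}]' 0 40
python3 to.py .57 .16 .057 44
```

```text
time: 21.42
position: [0.5685, 0.162, 0.0678]
tool_rot: [2.916, 1.169, 0.002]
ft_force: [0.4, 0.6, -6.2]
grip_width: 0.158
grip_force: 39.9
time: 21.75
position: [0.5676, 0.1625, 0.0608]
tool_rot: [2.915, 1.17, -0.0]
ft_force: [-0.2, 0.1, -6.6]
grip_width: 0.156
grip_force: 39.9
xyz [0.     0.0035 0.0038] w [ 0.   0.  -0.3] yaw 43.7 pos [0.5676 0.1625 0.0608] F [-0.2  0.1 -6.6] t 21.75 j [ 0.1   0.33 -0.5   1.73  0.17  1.12 -1.26]
```

```bash
python3 -m handwheel '[{"x":0,"y":0,"z":0.001,"wx":0,"wy":0,"wz":0},{"x":0,"y":0,"z":0.002,"wx":0,"wy":0,"wz":0},{"x":0,"y":0,"z":0.003,"wx":0,"wy":0,"wz":0},{"x":0,"y":0,"z":0.003,"wx":0,"wy":0,"wz":0}]' 0 40
python3 -m handwheel '[{"x":0,"y":0,"z":0.001,"wx":0,"wy":0,"wz":0},{"x":0,"y":0,"z":0.001,"wx":0,"wy":0,"wz":0}]' 0 40
```

```text
time: 22.08
position: [0.5675, 0.1625, 0.0577]
tool_rot: [2.915, 1.17, -0.001]
ft_force: [0.3, 0.4, -6.7]
grip_width: 0.162
grip_force: 39.9
time: 22.25
position: [0.5678, 0.1627, 0.0572]
tool_rot: [2.915, 1.17, 0.0]
ft_force: [-0.7, -0.6, -4.9]
grip_width: 0.154
grip_force: 39.9
```

```bash
python3 -m handwheel '[{"x":0,"y":0,"z":0.001,"wx":0,"wy":0,"wz":0},{"x":0,"y":0,"z":0.0015,"wx":0,"wy":0,"wz":0},{"x":0,"y":0,"z":0.0015,"wx":0,"wy":0,"wz":0}]' 0 40
```

```text
time: 22.5
position: [0.5681, 0.1627, 0.0568]
tool_rot: [2.915, 1.17, 0.001]
ft_force: [-2.5, -0.9, 5.5]
grip_width: 0.159
grip_force: 39.9
```

Touching down. I release and withdraw upward.

```bash
python3 -m handwheel '[{"x":0,"y":0,"z":0,"wx":0,"wy":0,"wz":0},{"x":0,"y":0,"z":0,"wx":0,"wy":0,"wz":0},{"x":0,"y":0,"z":0,"wx":0,"wy":0,"wz":0},{"x":0,"y":0,"z":0,"wx":0,"wy":0,"wz":0},{"x":0,"y":0,"z":-0.02,"wx":0,"wy":0,"wz":0},{"x":0,"y":0,"z":-0.05,"wx":0,"wy":0,"wz":0},{"x":0,"y":0,"z":-0.09,"wx":0,"wy":0,"wz":0},{"x":0,"y":0,"z":-0.12,"wx":0,"wy":0,"wz":0},{"x":0,"y":0,"z":-0.12,"wx":0,"wy":0,"wz":0},{"x":0,"y":0,"z":-0.12,"wx":0,"wy":0,"wz":0}]' 0.06 40
python3 - <<'E'
from h import *
d=snap("side","pics/s9.png")
p=np.array([.5685,.1625]);print("exp head px",np.round(w2pix(d,(*p,.105))),"nut base",np.round(w2pix(d,(*p,.004))))
g=d["image"].astype(int);s=cv2.imread("pics/side0.png")[:,:,::-1].astype(int)
df=(np.abs(g-s).sum(2)>70).astype(np.uint8);n,l,st,c=cv2.connectedComponentsWithStats(df)
for i in range(1,n):
    if st[i,4]>25: print(st[i],c[i].round(0))
print("A nut diff",np.abs(g-s)[218:240,266:295].mean())
u=int(w2pix(d,(*p,.105))[0]);print(g[235:320:3,u].max(1).tolist())
E
```

```text
time: 23.33
position: [0.5694, 0.1631, 0.1778]
tool_rot: [2.915, 1.17, 0.008]
ft_force: [-0.9, -0.2, -0.8]
grip_width: 0.684
grip_force: 0.0
exp head px [242. 269.] nut base [248. 314.]
[  173     0   106   223 12559] [220. 104.]
[ 403    0   57   91 2739] [432.  40.]
[ 555    0   85  136 2195] [577.  50.]
[585  27  22   7  35] [597.  31.]
[621  75   4  24  32] [622.  86.]
[635 126   5  29  81] [638. 143.]
[569 134  25  11 111] [582. 137.]
[ 534  138   99   83 2213] [561. 173.]
[560 141  18   7  30] [568. 143.]
[593 160  43  32 755] [610. 173.]
[291 163  24  42 540] [302. 185.]
[267 189  21  34 317] [277. 202.]
[593 203  33  14 295] [608. 210.]
[629 206  11  20  50] [635. 216.]
[ 229  256   37   68 1553] [246. 292.]
A nut diff 7.963949843260188
[99, 103, 106, 117, 111, 117, 109, 101, 155, 226, 156, 145, 145, 143, 141, 185, 146, 87, 179, 136, 125, 157, 111, 109, 80, 80, 81, 80, 106]
```

```bash
python3 -c "
from bench import ctrl;print(ctrl.close_job())"
```

```text
the job is handed in; nothing more can be done
None
```

I tried both screws: the one in the −y pocket rose (left-hand) and now stands upright with its nut in the metal tray, while the other sank (right-hand) and stays in its pocket, turned about 83° because it resisted the last few degrees; the job is handed in at about 23 s of the 72 s allowed, and no verdict was shown.

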